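# Pick out the full and the empty calibration-gas canister by weight

## Robot

A 6-joint arm with a two-finger parallel gripper is mounted at the origin on the work surface. World frame = base frame: x ahead of the robot, y to its left, z up, the work surface at z = 0. Lengths are in m, angles in rad, forces in N, time in s.
With the tool pointing down it reaches from about 0.35 to 0.875 m from the base axis. Payload 15.5 kg.
Tool frame: the origin (TCP) lies on the centre line of the jaws, within the pads' length; the fingertips stand 8 mm ahead of it and the grasp point (between the pads) lies 11 mm behind it; z points along the fingers, y is the direction in which the jaws open and shut (so a half turn about z gives the same grasp; the last joint's range is limited). The gripper opens to 85 mm and grips with 20 to 120 N. Pads are 22 mm wide; open, the fingers measure 114 mm over their backs; the gripper's body (76 mm by 85 mm) begins 54 mm behind the grasp point. The pads swing forward as they close: fully open they stand 13 mm farther back than shut.
Start: joints at [1.042, 0.494, 1.345, -0, 1.302, -0.096], TCP at [0.263, 0.567, 0.239] pointing down, gripper open.
Joint ranges: [-2.91, 2.91], [-0.82, 2.16], [0.22, 2.67], [-1.22, 4.37], [0.12, 2.79], [-3.08, 3.08]. Speed limits (rad/s): [1.89, 1.89, 2.57, 3.01, 3.01, 3.01].

## Interface

Orientations are given as a rotation vector (axis times angle).
In Python, from rig import robot, imaging gives the robot as it stands.
- The arm moves only by the shell command python3 -m creep 'ROWS' [OPENING] [FORCE]. ROWS is a JSON object of lists of equal length, an entry for each row: "xyz": the shift along the tool's x, y, z in mm, a list of three; "spin": the turn about the tool's z in degrees. A call has 1 to 12 rows; each row is the pose to reach, as a shift and turn from the pose commanded when the call began, along the tool's axes at that moment; what a row does not reach only later rows make up. A row lasts 1/8 s, in which the tool goes at most 62.5 mm and 10.7 degrees, less where a joint would pass 70% of its speed; a pose out of reach is approached as far as the arm can. A call with a gripper value outside its range is refused whole. OPENING is the opening in per cent of the stroke, from 0 (shut) to 100 (fully open), set as the call begins (- or left out, the last holds). The fingers move at their own pace and stop on an object; FORCE is the grip in N (left out, the last holds). Time passes only in rows, so rows that repeat a pose let the fingers close. It gives the time, the measured TCP pose, the force and the opening at its end, in the units of the state.
- robot.sense(): the state, without advancing time (a new reading comes with each control period).
- imaging.grab_frame(name): name is "scene" or "top"; returns (picture, depth): 420x560x3 uint8, red, green, blue; 420x560 float32, m along the optical axis (not along the pixel's ray), 0 where there is no reading.
- imaging.camera_info(name): a dict with "fx", "fy", "cx", "cy" (pixels), "eye" and "orientation" of the camera in the world. Camera axes: x right, y down, z forward; pixel columns grow to the right and rows downward; lengths in m; the calibration is good to about 2 mm. A picture is of the moment at which its call begins. camera_info takes no time and is no camera call.
- robot.hand_in(): hands the job in, once; it reports no verdict.
The state is a dict: "clock": time; "joint_positions": joint angles; "qvel": joint speeds; "joint_torque": joint torques, N m; "tcp_pos": TCP position; "ee_rot": TCP orientation; "contact_force": force on the tool from outside, world axes, zero at the start; "wrist_torque": the same for the moment, N m; "gripper_width": finger opening in m.
Only numpy, scipy, OpenCV 4.12 (cv2) and the standard library are available. Lean on these libraries where they do the work, as an engineer would, in place of code of your own. Each camera call takes 0.05 s, during which the arm holds its last target. There are 200 camera calls.

## Task

Three gas canisters look the same but one is full, one part-used and one empty: tell them apart by weight. Stand the full one centred on the deck's dark disc beside the round stainless sampling head and the empty one centred on the disc beside the square black vent unit, and leave the part-used one standing at the place where it was. Set canisters down gently, keep them upright, and leave the mug, the screwdriver and the carton alone.

Things in the scene. Friction and masses are not known exactly. Their poses are not given: they have to be found in the camera images.
- can_1: one of three look-alike sealed aluminium gas canisters: upright cylinder 58 mm across, wall 95 mm high, brass valve stem (16 mm across) on top to 109 mm; origin at the centre of its underside, z up. One is full (about 0.65 kg in all), one part-used (0.40 kg), one empty (0.17 kg); which is which cannot be seen and changes from run to run
- can_2: one of three look-alike sealed aluminium gas canisters: upright cylinder 58 mm across, wall 95 mm high, brass valve stem (16 mm across) on top to 109 mm; origin at the centre of its underside, z up. One is full (about 0.65 kg in all), one part-used (0.40 kg), one empty (0.17 kg); which is which cannot be seen and changes from run to run
- can_3: one of three look-alike sealed aluminium gas canisters: upright cylinder 58 mm across, wall 95 mm high, brass valve stem (16 mm across) on top to 109 mm; origin at the centre of its underside, z up. One is full (about 0.65 kg in all), one part-used (0.40 kg), one empty (0.17 kg); which is which cannot be seen and changes from run to run
- deck: fixed aluminium plate 140 x 460 mm, 10 mm thick, long side along its own y; origin at the centre of its underside, so its top is at z = 0.010. Carries two flush dark rubber discs 84 mm in diameter, and the head and the vent unit at its two ends
- disc_1 (a point): centre of the dark disc at the deck's -y side (80 mm from the deck's centre), on the top face; axes as the deck's
- disc_2 (a point): centre of the dark disc at the deck's +y side (80 mm from the deck's centre), on the top face; axes as the deck's
- head: stainless sampling head, a round post 58 mm across at the foot and 80 mm high, fixed on the deck 190 mm from the deck's centre, at either end (differs from run to run); the nearer disc's centre is 110 mm from it. Origin at the centre of its underside
- vent: black vent unit, an upright box 56 x 56 mm, 70 mm high with a brass stub 8 mm high on top, fixed on the deck at the other end, 190 mm from its centre; the nearer disc's centre is 110 mm from it. Origin at the centre of its underside
- mug: white mug, 80 mm across the rim, 90 mm high; bystander. Origin at the centre of its underside, handle to its +y
- screwdriver: screwdriver lying on the bench along its x; bystander
- carton: closed cardboard carton 120 x 160 x 90 mm; bystander. Origin at the centre of its underside
Mind the look-alikes: they are no part of the job. What is shaped like the can_3 but red is not meant.

How it is judged:
By the outcome, as a careful person would: the job done as asked, in the order asked, and still so for the second after the job is handed in, with the robot touching nothing.
It also fails if it takes over 64 s, if anything falls off the work surface, if the arm or the gripper's body presses on something with over 40 N, if the wrist force passes 120 N, or if a joint passes its speed limit or range.

## Working session

There is one attempt and no reset: what is moved stays moved. The work goes in short steps, Python scripts to look and compute and a shell command to move; the robot and the scene stay as the last step left them, time stands still between calls to the robot, and variables do not carry over. Pictures are saved under pics/ and viewed, on a budget of 10 in all, crops included, one or two more only if the job needs it, and the job is handed in when it is done.

```bash
mkdir -p pics; ls; python3 - <<'E'
from rig import robot, imaging
import cv2,numpy as np
s=robot.sense();print(s)
for n in("scene","top"):
    p,d=imaging.grab_frame(n);print(n,imaging.camera_info(n))
    cv2.imwrite(f"pics/{n}0.png",p[:,:,::-1]);np.save(f"pics/{n}0.npy",d)
E
```

```text
pics
{'clock': 0.0, 'joint_positions': array([ 1.04152111e+00,  4.94150339e-01,  1.34615184e+00, -3.26162116e-05,
        1.30247695e+00, -9.54788049e-02]), 'qvel': array([ 0.00110025,  0.0010754 , -0.00197921, -0.00270426,  0.00023413,
       -0.00107522]), 'joint_torque': array([ 4.55017234e-04, -8.82172465e+01, -3.83858120e+01, -7.59391355e-05,
        1.03400694e-02,  9.05948895e-06]), 'tcp_pos': array([0.2625139 , 0.56680577, 0.23871365]), 'ee_rot': array([-6.75990156e-01, -3.06765963e+00,  1.78850732e-03]), 'contact_force': array([-0.32083952, -0.61022273, -0.35049578]), 'wrist_torque': array([ 0.04086263, -0.03301824,  0.02144531]), 'gripper_width': 0.08543527660192002}
scene {'fx': 452.0363984888057, 'fy': 452.0363984888057, 'cx': 270.9470271425238, 'cy': 204.7024535862345, 'eye': array([1.20179459, 0.53162029, 0.77722928]), 'orientation': array([-1.13436117, -2.2884343 ,  1.05754669])}
top {'fx': 464.78214193714706, 'fy': 464.78214193714706, 'cx': 271.4667687424444, 'cy': 205.27340608265408, 'eye': array([0.22897676, 0.03733608, 1.50322845]), 'orientation': array([-2.15688643,  2.11693915, -0.22348586])}
```

View pics/top0.png

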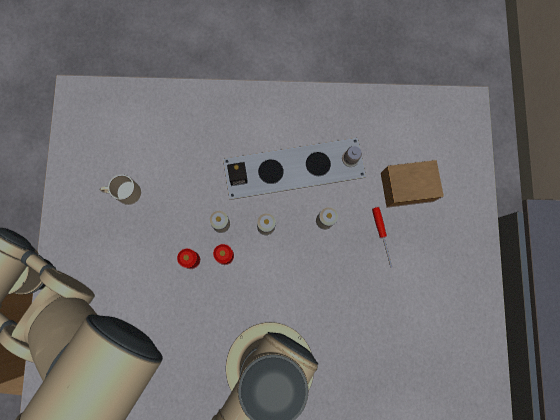

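View pics/scene0.png

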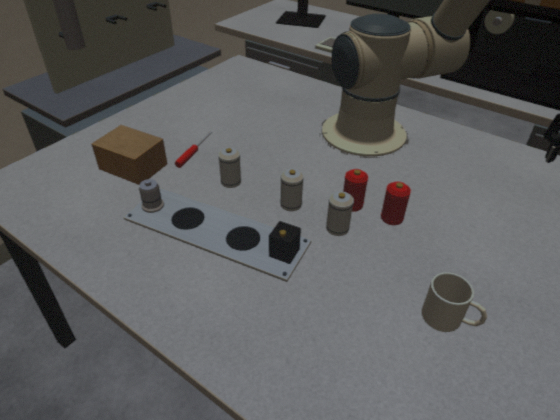

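Top view: three silver canisters stand at (220,221), (267,224) and (327,218). The red ones at (188,258) and (224,254) are look-alikes and not meant. The discs are at (271,171) and (318,163); the vent (black square) is at (237,173) and the head (round stainless) at (353,155). The scene view agrees with this. Next I'll measure, with one crop to confirm.

```bash
cat > h.py <<'E'
import cv2,numpy as np
from scipy.spatial.transform import Rotation as R
from rig import robot, imaging
def world(n,d):
    c=imaging.camera_info(n);v,u=np.mgrid[:420,:560]
    P=np.stack([(u-c['cx'])/c['fx']*d,(v-c['cy'])/c['fy']*d,d],-1)
    return P@R.from_rotvec(c['orientation']).as_matrix().T+c['eye']
def ray(n,u,v,z):
    c=imaging.camera_info(n)
    r=R.from_rotvec(c['orientation']).as_matrix()@[(u-c['cx'])/c['fx'],(v-c['cy'])/c['fy'],1]
    return c['eye']+r*(z-c['eye'][2])/r[2]
def cans(d,seeds,n="top"):
    W=world(n,d);out=[]
    for u,v in seeds:
        w=W[v-16:v+17,u-16:u+17].reshape(-1,3);w=w[(w[:,2]>.07)&(w[:,2]<.125)]
        (x,y),r=cv2.minEnclosingCircle(w[:,:2].astype(np.float32)); out.append((np.round([x,y,r],4),np.round(w[:,:2].mean(0),4),round(w[:,2].max(),3),len(w)))
    return out
def discs(p,z=.01,n="top"):
    g=p.max(2)<45;g=g.astype(np.uint8);out=[]
    cs,_=cv2.findContours(g,cv2.RETR_EXTERNAL,cv2.CHAIN_APPROX_NONE)
    for c in cs:
        if cv2.contourArea(c)<150: continue
        (u,v),(a,b),_=cv2.fitEllipse(c)
        if 130<v<200 and 200<u<370: out.append((np.round([u,v,a,b],1),np.round(ray(n,u,v,z),4)))
    return out
E
python3 - <<'E'
from h import *
d=np.load("pics/top0.npy");p=cv2.imread("pics/top0.png")
for c in cans(d,[(220,221),(267,224),(327,218),(188,258),(224,254),(353,155),(237,173)]):print(*c)
for c in discs(p):print(*c)
W=world("top",d);print(W[205:210,150:300:50].round(3).tolist()[0],W[185,295])
for u,v in[(220,221),(267,224),(327,218)]:print(ray("top",u,v,.109))
cv2.imwrite("pics/crop0.png",cv2.resize(p[130:275,165:400],None,fx=3.4,fy=3.4,interpolation=cv2.INTER_CUBIC))
s=robot.sense();print(R.from_rotvec(s['ee_rot']).as_matrix().round(3))
E
```

```text
[0.4419 0.165  0.0294] [0.4403 0.1637] 0.114 298
[0.4376 0.0194 0.0293] [0.4355 0.0195] 0.117 295
[ 0.4599 -0.1721  0.0297] [ 0.4579 -0.1705] 0.113 297
[0.324  0.2565 0.0294] [0.3232 0.2542] 0.114 309
[0.3392 0.149  0.0291] [0.3383 0.1479] 0.117 302
[ 0.6691 -0.2584  0.0249] [ 0.6677 -0.2571] 0.097 175
[0.598  0.1143 0.0371] [0.5981 0.1143] 0.093 313
[236.9 172.8  19.   22.6] [0.6125 0.1172 0.01  ]
[270.4 171.   22.4  23.5] [0.621  0.0065 0.01  ]
[317.6 163.4  22.   23.6] [ 0.6509 -0.1503  0.01  ]
[[0.501, 0.399, -0.003], [0.503, 0.235, 0.002], [0.507, 0.072, 0.001]] [ 0.57786048 -0.07614299 -0.00089299]
[0.43567119 0.15848295 0.109     ]
[0.42937328 0.01622617 0.109     ]
[ 0.45149436 -0.16620523  0.109     ]
[[-0.907  0.42  -0.001]
 [ 0.42   0.907 -0.001]
 [ 0.    -0.001 -1.   ]]
```

View pics/crop0.png

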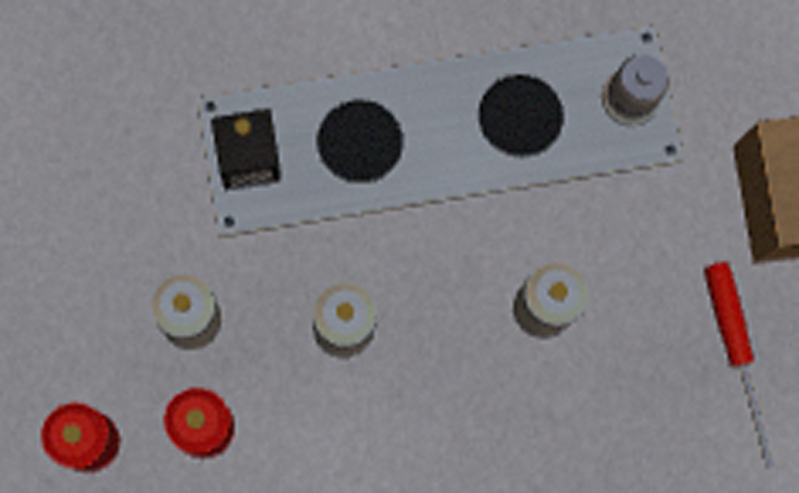

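The crop confirms the silver canisters, with stems at crop pixels (182,302), (345,311) and (558,291). I'll call them A (.442,.165), B (.438,.019) and C (.460,-.172). The head disc is at (.651,-.150) and the vent disc at (.621,.0065). The current jaw heading clears everything, so I'll keep it. First I go above A.

```bash
python3 -m creep '{"xyz":[[-331,-289,0],[-331,-289,0],[-331,-289,0],[-331,-289,0],[-331,-289,0],[-331,-289,0],[-331,-289,0],[-331,-289,0],[-331,-289,50],[-331,-289,60],[-331,-289,60],[-331,-289,60]],"spin":[0,0,0,0,0,0,0,0,0,0,0,0]}' 100 40
```

```text
clock: 1.6
tcp_pos: [0.4421, 0.1663, 0.1804]
ee_rot: [0.675, 3.067, 0.001]
contact_force: [0.1, 0.7, 0.2]
gripper_width: 0.0854
```

```bash
python3 -m creep '{"xyz":[[-1,-1,40],[-1,-1,80],[-1,-1,110],[-1,-1,123],[-1,-1,123],[-1,-1,123],[-1,-1,123]],"spin":[0,0,0,0,0,0,0]}'
python3 -m creep '{"xyz":[[0,0,0],[0,0,0],[0,0,0],[0,0,0],[0,0,0],[0,0,0],[0,0,0],[0,0,0]],"spin":[0,0,0,0,0,0,0,0]}' 0 50
```

```text
clock: 2.48
tcp_pos: [0.4427, 0.1646, 0.0573]
ee_rot: [0.676, 3.066, 0.001]
contact_force: [0.9, -0.5, 0.4]
gripper_width: 0.0851
clock: 3.48
tcp_pos: [0.4425, 0.1646, 0.0569]
ee_rot: [0.676, 3.067, 0.001]
contact_force: [-0.9, 0.8, 14.6]
gripper_width: 0.057
```

```bash
python3 -m creep '{"xyz":[[0,0,-3],[0,0,-10],[0,0,-20],[0,0,-25],[0,0,-25],[0,0,-25],[0,0,-25],[0,0,-25]],"spin":[0,0,0,0,0,0,0,0]}'
for i in 1 2 3; do python3 -m creep '{"xyz":[[0,0,0]],"spin":[0]}' | grep force; done
```

```text
clock: 4.47
tcp_pos: [0.442, 0.1644, 0.0811]
ee_rot: [-0.676, -3.068, 0.0]
contact_force: [-0.7, -0.6, -1.4]
gripper_width: 0.0567
contact_force: [-0.8, 0.1, -1.2]
contact_force: [0.4, 0.0, -2.0]
contact_force: [-0.6, 0.3, -0.8]
```

A reads about 1.4 N, so it is the empty one. The full one should be placed first, so I set A back down and try B.

```bash
python3 -m creep '{"xyz":[[0,0,10],[0,0,18],[0,0,22],[0,0,24],[0,0,24],[0,0,24]],"spin":[0,0,0,0,0,0]}'
python3 -m creep '{"xyz":[[0,0,0],[0,0,0],[0,0,0],[0,0,0],[0,0,0],[0,0,-40],[0,0,-85],[0,0,-90]],"spin":[0,0,0,0,0,0,0,0]}' 100
python3 -m creep '{"xyz":[[-57,-133,0],[-57,-133,0],[-57,-133,0],[-57,-133,0],[-57,-133,0]],"spin":[0,0,0,0,0]}'
```

```text
clock: 5.6
tcp_pos: [0.4422, 0.1645, 0.0574]
ee_rot: [0.676, 3.068, 0.0]
contact_force: [-0.4, 0.6, -1.8]
gripper_width: 0.0569
clock: 6.6
tcp_pos: [0.4433, 0.1648, 0.1498]
ee_rot: [0.675, 3.064, 0.003]
contact_force: [-0.4, 0.1, -0.3]
gripper_width: 0.0855
clock: 7.22
tcp_pos: [0.4377, 0.0204, 0.147]
ee_rot: [-0.676, -3.067, -0.0]
contact_force: [-0.9, 1.0, 0.0]
gripper_width: 0.0854
```

```bash
python3 -m creep '{"xyz":[[0,-1,40],[0,-1,75],[0,-1,90],[0,-1,90],[0,-1,90],[0,-1,90]],"spin":[0,0,0,0,0,0]}'
python3 -m creep '{"xyz":[[0,0,0],[0,0,0],[0,0,0],[0,0,0],[0,0,0],[0,0,0],[0,0,0],[0,0,0]],"spin":[0,0,0,0,0,0,0,0]}' 0 50
python3 -m creep '{"xyz":[[0,0,-3],[0,0,-10],[0,0,-20],[0,0,-25],[0,0,-25],[0,0,-25],[0,0,-25],[0,0,-25]],"spin":[0,0,0,0,0,0,0,0]}'
for i in 1 2 3; do python3 -m creep '{"xyz":[[0,0,0]],"spin":[0]}' | grep force; done
```

```text
clock: 7.98
tcp_pos: [0.4379, 0.0191, 0.058]
ee_rot: [0.675, 3.067, 0.0]
contact_force: [0.1, 0.9, -1.2]
gripper_width: 0.0851
clock: 8.98
tcp_pos: [0.438, 0.019, 0.0579]
ee_rot: [0.676, 3.067, 0.001]
contact_force: [-0.3, 3.5, 12.7]
gripper_width: 0.0572
clock: 9.98
tcp_pos: [0.4374, 0.0189, 0.0821]
ee_rot: [-0.676, -3.068, 0.0]
contact_force: [-0.5, -0.4, -6.2]
gripper_width: 0.0569
contact_force: [-0.2, -0.3, -7.0]
contact_force: [-0.8, -0.3, -6.8]
contact_force: [-0.8, 0.5, -6.1]
```

B reads about 6.5 N, so it is full, which makes C part-used. I carry B to the head's disc.

```bash
python3 -m creep '{"xyz":[[0,0,-20],[-15,-4,-40],[-55,-13,-40],[-105,-25,-40],[-155,-37,-40],[-205,-49,-40],[-240,-58,-40],[-258,-62,-40],[-265,-64,-40],[-265,-64,-40],[-265,-64,-40],[-265,-64,-40]],"spin":[0,0,0,0,0,0,0,0,0,0,0,0]}'; python3 - <<'E'
from h import *
p,d=imaging.grab_frame("scene");cv2.imwrite("pics/s1.png",p[:,:,::-1])
E
```

```text
clock: 11.85
tcp_pos: [0.6505, -0.1501, 0.1224]
ee_rot: [-0.675, -3.068, -0.0]
contact_force: [0.2, -0.5, -6.5]
gripper_width: 0.0572
```

View pics/s1.png

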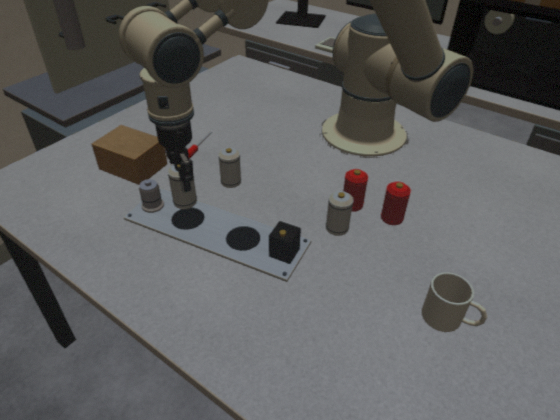

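The held can (183,190) is above the head disc (188,218), and A, C and the bystanders haven't moved. I lower it gently.

```bash
python3 -m creep '{"xyz":[[0,0,15],[0,0,32],[0,0,44],[0,0,50],[0,0,53],[0,0,54],[0,0,54],[0,0,54]],"spin":[0,0,0,0,0,0,0,0]}'
python3 -m creep '{"xyz":[[0,0,0.5],[0,0,1],[0,0,1],[0,0,1]],"spin":[0,0,0,0]}'
```

```text
clock: 12.9
tcp_pos: [0.6512, -0.1506, 0.0686]
ee_rot: [0.676, 3.067, -0.0]
contact_force: [-1.0, 0.3, -6.9]
gripper_width: 0.0569
clock: 13.4
tcp_pos: [0.6514, -0.1507, 0.068]
ee_rot: [0.676, 3.067, -0.0]
contact_force: [-2.1, 0.8, 6.1]
gripper_width: 0.0572
```

```bash
python3 -m creep '{"xyz":[[0,0,0],[0,0,0],[0,0,0],[0,0,0],[0,0,0],[0,0,-30],[0,0,-75],[0,0,-95],[0,0,-95]],"spin":[0,0,0,0,0,0,0,0,0]}' 100
python3 -m creep '{"xyz":[[322,198,0],[322,198,0],[322,198,0],[322,198,0],[322,198,0],[322,198,0],[322,198,0],[322,198,0],[322,198,0],[322,198,0]],"spin":[0,0,0,0,0,0,0,0,0,0]}'
python3 - <<'E'
from h import *
p,d=imaging.grab_frame("top");cv2.imwrite("pics/t1.png",p[:,:,::-1]);np.save("pics/t1.npy",d)
cv2.imwrite("pics/t1c.png",cv2.resize(p[130:275,165:400,::-1],None,fx=3.4,fy=3.4))
for s in [(319,158),(320,156),(327,218)]:print(*cans(d,[s])[0])
E
```

```text
clock: 14.52
tcp_pos: [0.6519, -0.1508, 0.1639]
ee_rot: [0.675, 3.065, -0.001]
contact_force: [0.2, 0.0, 0.4]
gripper_width: 0.0855
clock: 15.78
tcp_pos: [0.4426, 0.1636, 0.1621]
ee_rot: [-0.679, -3.067, 0.0]
contact_force: [-0.9, 0.5, 0.6]
gripper_width: 0.0851
[ 0.6512 -0.1506  0.0303] [ 0.6459 -0.1487] 0.123 308
[ 0.6512 -0.1506  0.0303] [ 0.6459 -0.1487] 0.123 308
[ 0.4604 -0.1716  0.0294] [ 0.458  -0.1702] 0.113 301
```

View pics/t1c.png

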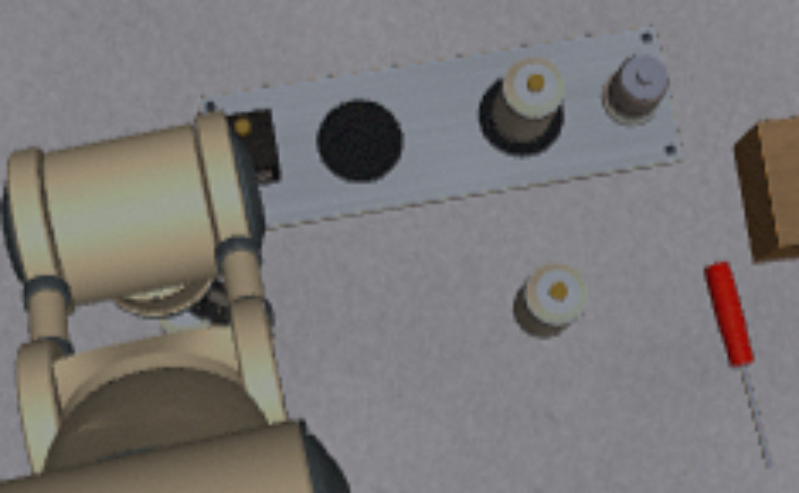

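The full canister stands upright and centred on the head disc (stem at crop pixel (536,83)), measured at (.651,-.151) against the disc at (.651,-.150). C hasn't moved. Now I grasp A.

```bash
python3 -m creep '{"xyz":[[0,1,45],[0,1,80],[0,1,98],[0,1,105],[0,1,105],[0,1,105],[0,1,105]],"spin":[0,0,0,0,0,0,0]}'
python3 -m creep '{"xyz":[[0,0,0],[0,0,0],[0,0,0],[0,0,0],[0,0,0],[0,0,0],[0,0,0],[0,0,0]],"spin":[0,0,0,0,0,0,0,0]}' 0 50
python3 -m creep '{"xyz":[[0,0,-3],[0,0,-15],[0,0,-40],[0,0,-65],[0,0,-65],[0,0,-65],[0,0,-65]],"spin":[0,0,0,0,0,0,0]}'
for i in 1 2; do python3 -m creep '{"xyz":[[0,0,0]],"spin":[0]}' ; done
```

```text
clock: 16.7
tcp_pos: [0.4429, 0.1654, 0.0579]
ee_rot: [0.676, 3.067, 0.001]
contact_force: [0.2, -0.5, 0.5]
gripper_width: 0.0852
clock: 17.7
tcp_pos: [0.4427, 0.1654, 0.0578]
ee_rot: [0.676, 3.067, 0.0]
contact_force: [-1.1, 0.5, 11.3]
gripper_width: 0.057
clock: 18.58
tcp_pos: [0.442, 0.1652, 0.1216]
ee_rot: [-0.676, -3.067, 0.001]
contact_force: [-0.3, -0.0, -1.9]
gripper_width: 0.0567
clock: 18.7
tcp_pos: [0.4421, 0.1652, 0.1217]
ee_rot: [-0.676, -3.067, 0.001]
contact_force: [-0.2, 0.4, -1.1]
gripper_width: 0.057
clock: 18.82
tcp_pos: [0.4423, 0.1653, 0.1219]
ee_rot: [-0.676, -3.067, 0.0]
contact_force: [-0.1, -0.3, -1.7]
gripper_width: 0.057
```

```bash
python3 -m creep '{"xyz":[[0,0,-20],[0,0,-40],[-20,-6,-40],[-65,-19,-40],[-115,-34,-40],[-165,-49,-40],[-205,-61,-40],[-222,-66,-40],[-229,-69,-40],[-229,-69,-40],[-229,-69,-40],[-229,-69,-40]],"spin":[0,0,0,0,0,0,0,0,0,0,0,0]}'
```

```text
clock: 20.32
tcp_pos: [0.6208, 0.0071, 0.1624]
ee_rot: [-0.675, -3.068, -0.0]
contact_force: [-0.8, 0.3, -1.6]
gripper_width: 0.0568
```

```bash
python3 -m creep '{"xyz":[[0,-0.5,30],[0,-0.5,60],[0,-0.5,78],[0,-0.5,87],[0,-0.5,92],[0,-0.5,94],[0,-0.5,94],[0,-0.5,94]],"spin":[0,0,0,0,0,0,0,0]}'
python3 -m creep '{"xyz":[[0,0,0.5],[0,0,1],[0,0,1],[0,0,1]],"spin":[0,0,0,0]}'
```

```text
clock: 21.32
tcp_pos: [0.6213, 0.006, 0.0687]
ee_rot: [0.676, 3.067, 0.0]
contact_force: [0.4, -0.7, -1.6]
gripper_width: 0.0571
clock: 21.82
tcp_pos: [0.6213, 0.006, 0.0678]
ee_rot: [0.676, 3.067, 0.0]
contact_force: [-1.3, 1.0, 6.9]
gripper_width: 0.0572
```

```bash
python3 -m creep '{"xyz":[[0,0,0],[0,0,0],[0,0,0],[0,0,0],[0,0,0],[0,0,-30],[0,0,-75],[0,0,-120],[0,0,-155],[0,0,-155]],"spin":[0,0,0,0,0,0,0,0,0,0]}' 100
python3 -m creep '{"xyz":[[349,279,0],[349,279,0],[349,279,0],[349,279,0],[349,279,0],[349,279,0],[349,279,0],[349,279,0],[349,279,0],[349,279,0]],"spin":[0,0,0,0,0,0,0,0,0,0]}'
python3 - <<'E'
from h import *
p,d=imaging.grab_frame("top");q,_=imaging.grab_frame("scene")
cv2.imwrite("pics/s2.png",q[:,:,::-1]);cv2.imwrite("pics/t2c.png",cv2.resize(p[130:275,165:400,::-1],None,fx=3.4,fy=3.4))
for s in [(322,156),(272,162),(327,218)]:print(*cans(d,[s])[0])
E
```

```text
clock: 23.08
tcp_pos: [0.6224, 0.0059, 0.2252]
ee_rot: [0.675, 3.063, 0.001]
contact_force: [0.5, -0.7, -0.5]
gripper_width: 0.0855
clock: 24.32
tcp_pos: [0.4222, 0.4047, 0.2219]
ee_rot: [-0.678, -3.067, 0.001]
contact_force: [0.4, -0.3, 0.3]
gripper_width: 0.0857
[ 0.6499 -0.1508  0.0302] [ 0.6456 -0.1486] 0.124 314
[0.6202 0.0043 0.0296] [0.616  0.0047] 0.123 310
[ 0.4602 -0.172   0.0295] [ 0.4577 -0.1701] 0.113 302
```

View pics/t2c.png

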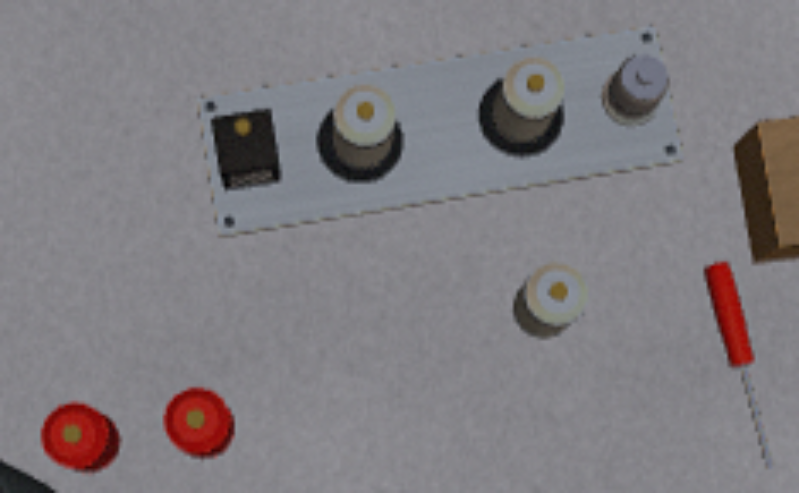

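View pics/s2.png

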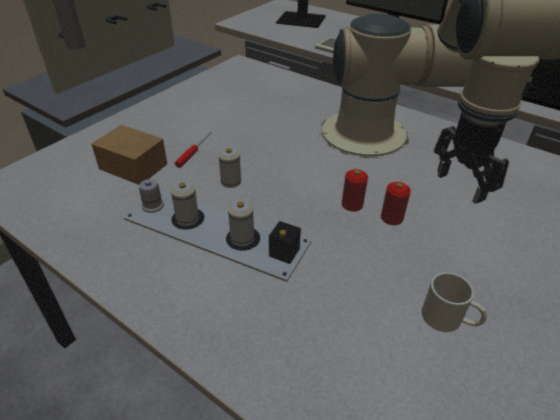

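Both cans stand upright and centred on their discs: crop stems (536,83) and (365,111), scene (184,205) and (241,225). C and the bystanders are untouched, so I hand in.

```bash
python3 -c "from rig import robot;print(robot.hand_in())"
```

```text
the job is handed in; nothing more can be done
None
```

The full canister now stands on the disc beside the sampling head and the empty one on the disc beside the vent unit. The part-used one was left where it was. I handed the job in at about 24 s of the 64 s allowed.

- **Weighing:** I lifted the left canister (about 1.4 N, so empty) and the middle one (about 6.5 N, so full). I took the right one as part-used by elimination and never touched it. The empty one went back down first so that the full one could be placed before it.
- **Placement:** In the last top view the full canister measured (0.650, -0.151) against its disc at (0.651, -0.150). The empty one measured (0.620, 0.004) against its disc at (0.621, 0.0065). Both are within about 3 mm, which is near the camera's accuracy of about 2 mm.
- **Other objects:** In the last pictures both placed canisters stood upright. The part-used one measured within 1 mm of its first position. The mug, screwdriver, carton and red look-alikes looked unmoved.
- **Forces:** Readings stayed below 15 N at the end of every move. When I set the empty canister back down after weighing, it was still hanging by under 1 mm at release. No check failed.

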